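Charge a capacitor and freeze the meter reading

TASK

Take a reading on the physics bench by pressing lightly with the fingertips: first press down the big round button of the bench supply, which stays down; then tap the round knob of the brass tapping key on its wooden base and let it spring back up; and last press down the long bar key of the meter, which also stays down. Do not pick up, push aside or knock over anything, including the tapping key itself and the loose items standing about.

Things in the scene. Friction and masses are not known exactly. Their poses are not given: they have to be found in the camera images.
- supply: Bench supply: painted grey metal case 140 (x) x 130 (y) x 80 mm high, firmly fixed to the bench. Origin at the centre of its underside, z up. On its top are the big round push button (40 mm across, centred at x = -30, y = +25 mm), a small fixed dial (32 mm across, at x = +38, y = -35 mm, 14 mm tall; it does nothing) and two terminals at x = +45, y = +18 and +45 mm, 16 mm tall.
- button_top (a point): Centre of the top face of the supply's round black rubber-capped button, 40 mm across, standing 24 mm above the case (104 mm above the bench) when off; in a flat 3 mm steel collar 52 mm across. The point moves down with the button and its cap.
- supply_button (a joint): How far the supply's button is pressed, m: 0 = fully up (off), 0.008 = fully down, on from 0.004. It resists with about 3 N plus a little with speed, and stays where it is left. On top of it sits a springy rubber cap (1.5 N per mm, 9 mm at most) which gives first, so that the top face must be pushed in by about 6 mm to reach half way and 10 mm to reach the bottom; from there the force rises gently to 12 N at 16 mm. The cap recovers when let go. It starts 0 to 2 mm in.
- tap_key: Tapping key: wooden base 130 (x) x 70 (y) x 17 mm high on rubber feet, loose on the bench, about 0.5 kg. Origin at the centre of its underside, z up. A brass strip 14 mm wide runs along x, hinged on a brass block at the +x end (hinge at x = +45, 38 mm up), with a round knob at x = -40 mm.
- knob_top (a point): Centre of the top of the tapping key's round black knob, 34 mm across, 15 mm thick; top 64 mm above the bench when up. It goes down with the strip, by 17 mm at most, on an arc of 85 mm radius.
- key_lever (a joint): Angle of the tapping key's strip, rad: 0 = up (at rest), 0.20 = fully down (knob 17 mm lower); contact is made from 0.06 (knob 5 mm lower). A spring brings it back up; pressing on the knob takes about 1.8 N to start, 3.5 N at contact and 7.6 N fully down.
- meter: Bench meter: low grey plastic case 110 (x) x 150 (y) x 54 mm high, firmly fixed to the bench. Origin at the centre of its underside, z up. On its top: a flat dark screen on the +x half, one long bar key on the -x half, and two terminals 16 mm tall at y = +62, x = +38 and +12 mm.
- bar_top (a point): Centre of the top face of the meter's black rubber-capped bar key, 70 mm long (along the meter's y) and 22 mm wide, at x = -30, y = 0 on the meter, standing 24 mm above the case (78 mm above the bench) when up. The point moves down with the key and its cap.
- meter_bar (a joint): How far the meter's bar key is pressed, m: 0 = fully up, 0.008 = fully down, reading held from 0.004. It resists with about 3 N plus a little with speed, and stays where it is left. On top of it sits a springy rubber cap (1.5 N per mm, 9 mm at most) which gives first, so that the top face must be pushed in by about 6 mm to reach half way and 10 mm to reach the bottom; from there the force rises gently to 12 N at 16 mm. The cap recovers when let go. It starts 0 to 2 mm in.
- capacitor: Loose bystander: aluminium can standing upright, 35 mm across, 61 mm tall with its tags; origin at the centre of its underside. It stands near the hinge end of the tapping key.
- weight: Loose bystander: brass weight with a knob, 38 mm across, 42 mm tall; origin at the centre of its underside. It stands beyond the meter's screen side.
- screwdriver: Loose bystander: stubby screwdriver 110 mm long lying on the bench beyond the supply; origin under its middle, x along it, handle to -x.
Things that resemble listed ones, but are neither listed nor needed, are in the scene too. There is more than one size of the tap_key; the job needs the smallest.

How it is judged (in metres and radians):
On the way, in this order (a step that is already met when the one before it is completed fails the run):
1. the supply's round button is pressed down (4 mm or more of its 8 mm) (value of joint supply_button above 0.004 m), for 0.1 s.
2. the tapping key's knob is pressed down to contact (0.06 rad or more) (value of joint key_lever above 0.06 rad), for 0.1 s.
3. the tapping key has sprung back up (under 0.02 rad) (value of joint key_lever below 0.02 rad), for 0.1 s.
4. the meter's bar key is pressed down (4 mm or more of its 8 mm) (value of joint meter_bar above 0.004 m), for 0.1 s.
At the end, for the whole second after the job is handed in: Supply button and meter bar key each down by 4 mm or more of their 8 mm, tapping key back up (under 0.02 rad) and its base at rest within 20 mm of where it stood, capacitor and weight upright, and they and the screwdriver within 20 mm of where they were (value of joint each of supply_button, meter_bar above 0.004 m and value of joint key_lever below 0.02 rad and distance of each of tap_key, capacitor, weight, screwdriver from where it was at the start of the episode below 0.02 m and angle between each of capacitor, weight's own z axis and vertical below 0.2 rad and linear speed of tap_key below 0.02 m/s); the robot touches nothing.
It fails at once if the tapping key or the meter's bar key is pressed while the supply is still off ((value of joint key_lever above 0.06 rad or value of joint meter_bar above 0.004 m) and value of joint supply_button below 0.004 m).
It fails at once if the meter's bar key goes down while the tapping key is held down (value of joint meter_bar above 0.004 m and value of joint key_lever above 0.06 rad).
It fails at once if the robot presses the supply, the tapping key or the meter harder than 20 N (contact force between any of the arm, the fingers and supply above 20 N or contact force between any of the arm, the fingers and tap_key above 20 N or contact force between any of the arm, the fingers and meter above 20 N).
It fails at once if the tapping key's base is lifted or tipped (10 mm or 0.15 rad) or shifted more than 20 mm (height (world z) of tap_key above 0.01 m or angle between tap_key's own z axis and vertical above 0.15 rad or distance of tap_key from where it was at the start of the episode above 0.02 m).
It fails at once if the capacitor, the weight or the screwdriver is moved more than 20 mm, lifted 10 mm or tipped (distance of any of capacitor, weight, screwdriver from where it was at the start of the episode above 0.02 m or height (world z) of any of capacitor, weight, screwdriver above 0.01 m or angle between any of capacitor, weight's own z axis and vertical above 0.3 rad).
It also fails if it takes over 64 s, if anything falls off the work surface, if the arm or the gripper's body presses on something with over 40 N, if the wrist force passes 120 N, or if a joint passes its speed limit or range.

ROBOT

A 6-joint arm with a two-finger parallel gripper is mounted at the origin on the work surface. World frame = base frame: x ahead of the robot, y to its left, z up, the work surface at z = 0. Lengths are in mm, angles in rad, forces in N, time in s.
With the tool pointing down it reaches from about 425 to 1125 mm from the base axis. Payload 14.9 kg.
Tool frame: the origin (TCP) lies on the centre line of the jaws, within the pads' length; the fingertips stand 14 mm ahead of it and the grasp point (between the pads) lies 5 mm behind it (manip.tip_reach is the distance from the TCP to the fingertips, in mm); z points along the fingers, y is the direction in which the jaws open and shut (so a half turn about z gives the same grasp; the last joint's range is limited). The gripper opens to 91 mm and grips with 3 to 60 N. Pads are 32 mm wide; open, the fingers measure 118 mm over their backs; the gripper's body (76 mm by 178 mm) begins 60 mm behind the grasp point.
Start: joints at [-1.155, 0.379, 1.734, -0, 1.028, -0.033], TCP at [303.717, -630.693, 227.932] pointing down, gripper open.
Joint ranges: [-2.77, 2.77], [-0.74, 2.19], [0, 2.66], [-1.06, 4.2], [0.31, 2.87], [-3.08, 3.08]. Speed limits (rad/s): [1.89, 1.89, 2.39, 3.14, 3.14, 3.14].

INTERFACE

Orientations are given as a unit quaternion [x, y, z, w].
In Python, from rig import manip, get_image, get_calibration, ticket gives the robot as it stands.
- The arm moves only by the tool apply_moves, never from a script. Its argument "increments" is a list of rows, each a list of 7 numbers: the shift along the tool's x, y, z each as a share of 0.04 m, from -1 to 1, then the turn, a rotation vector about the tool's x, y, z each as a share of 6 degrees, from -1 to 1, then the closure, from -1 (fully open) to 1 (shut). A call has 1 to 20 rows; each row shifts and turns the commanded pose from where the row before left it, along the tool's axes as they then stand; what a row does not reach is not made up. A row lasts 1/10 s, in which the tool goes at most 50 mm and 8.59 degrees, less where a joint would pass 70% of its speed; a pose out of reach is approached as far as the arm can. A call with a number of a shift or a turn outside -1 to 1 is refused whole. A call with a gripper value outside its range is refused whole. The fingers move at their own pace and stop on an object; the grip force is fixed at half the most. Time passes only in rows, so rows that do not move let the fingers close. It gives the time, the measured TCP pose, the force and the opening at its end, in the units of the state.
- manip.sense(): the state, without advancing time (a new reading comes with each control period).
- get_image(name): name is "side" or "top"; returns the picture (400x640x3 uint8, red, green, blue); there is no depth.
- get_calibration(name): a dict with "fovy" (degrees; the focal length in pixels is half the picture's height over the tangent of half this angle, whatever the lens; pixels are square), "cx", "cy" (the principal point, pixels), "position" and "attitude" of the camera in the world. Camera axes: x right, y up, looking along -z (the intrinsics and any distortion apply to the point x, -y, -z); pixel columns grow to the right and rows downward; lengths in mm; the calibration is good to about 2 mm. A picture is of the moment at which its call begins. get_calibration takes no time and is no camera call.
- ticket.finish_job(): hands the job in, once; it reports no verdict.
The state is a dict: "time_s": time; "joint_pos": joint angles; "joint_velocities": joint speeds; "effort": joint torques, N m; "eef_pos": TCP position; "ee_rot": TCP orientation; "ft_force": force on the tool from outside, world axes, zero at the start; "ft_torque": the same for the moment, N m; "finger_gap": finger opening in mm.
Only numpy, scipy, OpenCV 4.12 (cv2) and the standard library are available. Lean on these libraries where they do the work, as an engineer would, in place of code of your own. Each camera call takes 0.05 s, during which the arm holds its last target. There are 200 camera calls.

## Working session

There is one attempt and no reset: what is moved stays moved. The work goes in short steps, Python scripts to look and compute and a tool call to move; the robot and the scene stay as the last step left them, time stands still between calls to the robot, and variables do not carry over. Pictures are saved under pics/ and viewed, about 8 in all and at most 12, crops included, and the job is handed in when it is done.

Besides the shell and the picture viewer there is one more tool, called after "Request:" as name(argument=value, ...), one argument or row to a line, values as JSON. apply_moves: Moves the arm, as the interface text tells. Shift numbers are shares of 0.04 m and turn numbers shares of 6 degrees, none past 1 either way. Its arguments: {"type":"object","properties":{"increments":{"type":"array","items":{"type":"array","items":{"type":"number","minimum":-1,"maximum":1}}}},"required":["increments"]}

```bash
mkdir -p pics; python3 - <<'E'
from rig import manip,get_image,get_calibration
import cv2
for n in("side","top"):
    cv2.imwrite(f"pics/{n}0.png",get_image(n)[:,:,::-1]); print(n,get_calibration(n))
print(manip.sense(),manip.tip_reach)
E
```

```text
side {'fovy': 43.734255034495064, 'cx': 328.15472641623603, 'cy': 193.67762937180402, 'position': array([368.34650753, 957.92929464, 821.11921473]), 'attitude': array([-0.02523721,  0.43938941,  0.89532718, -0.06847829])}
top {'fovy': 48.67200599758813, 'cx': 321.9571760914359, 'cy': 196.13966064521966, 'position': array([ 341.45649347,   17.37181353, 1351.27653959]), 'attitude': array([-0.03303704,  0.04071889,  0.71053292, -0.70170756])}
{'time_s': 0.1, 'joint_pos': array([-1.15527328e+00,  3.79382396e-01,  1.73466180e+00, -3.58887430e-05,
        1.02850648e+00, -3.33291877e-02]), 'joint_velocities': array([-0.00036936, -0.00212336, -0.00143481,  0.00129629, -0.00018321,
        0.00055185]), 'effort': array([ 1.81812506e-03, -7.65035033e+01, -4.35288870e+01,  6.52485969e-02,
        3.98704677e-02, -8.04147149e-08]), 'eef_pos': array([ 303.59619323, -630.39247707,  227.36547147]), 'ee_rot': array([ 9.74919809e-01,  2.22555918e-01, -1.06067835e-04, -4.67376388e-04]), 'ft_force': array([-0.15288122, -0.95212171,  0.05175386]), 'ft_torque': array([-0.02868   , -0.01721061, -0.01923712]), 'finger_gap': 91.36351956679884} 14.0
```

View pics/top0.png

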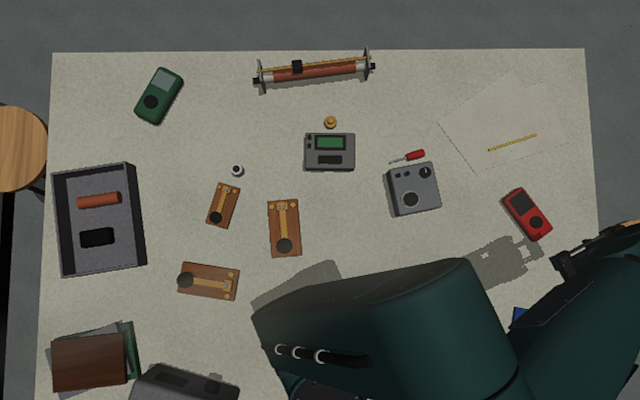

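View pics/side0.png

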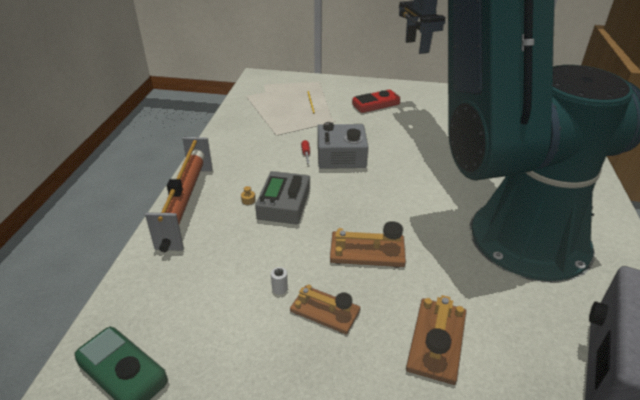

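The top view shows the supply with its button near (411,199), the meter with its bar near (330,160), and the three keys. The smallest key is at (223,205) beside the capacitor at (237,170). Next I'll view enlarged crops of both pictures.

```bash
python3 - <<'E'
import cv2
t=cv2.imread("pics/top0.png")[110:270,190:450]; cv2.imwrite("pics/tc.png",cv2.resize(t,None,fx=3,fy=3,interpolation=cv2.INTER_CUBIC))
s=cv2.imread("pics/side0.png")[110:340,220:420]; s=cv2.resize(s,None,fx=2.6,fy=2.6,interpolation=cv2.INTER_CUBIC);cv2.imwrite("pics/sc.png",s)
E
```

```text
(no output)
```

View pics/tc.png

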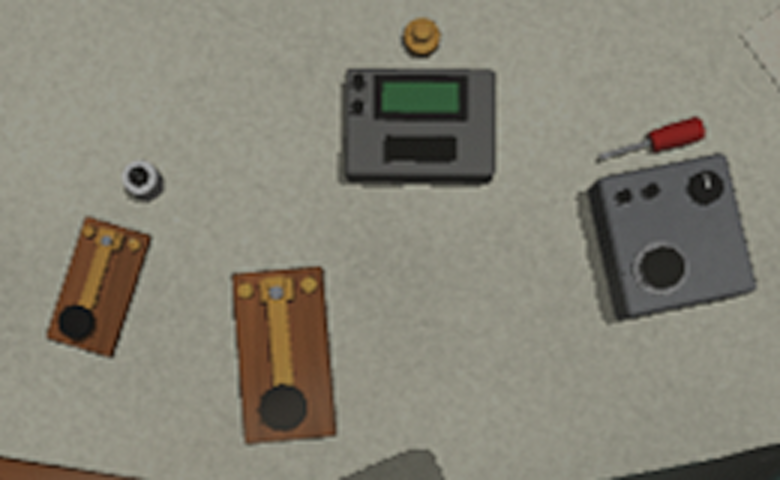

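View pics/sc.png

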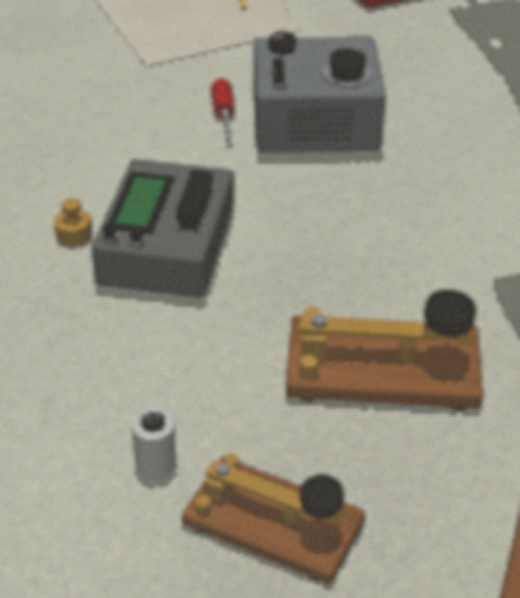

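The crops, in crop pixels, show:
- **Top view:** button at about (662,267), bar about (420,148), and small key knob (76,322). The small key's base corners are (86,217), (151,236), (113,356) and (48,339).
- **Side view:** button at about (348,60), bar (196,195), and knob (322,490).

```bash
cat > h.py <<'E'
import numpy as np
from scipy.spatial.transform import Rotation as R
from rig import get_calibration
C={n:get_calibration(n) for n in("top","side")}
def ray(n,u,v):
    c=C[n]; f=200/np.tan(np.radians(c["fovy"]/2))
    d=R.from_quat(c["attitude"]).apply([(u-c["cx"])/f,-(v-c["cy"])/f,-1.]); return c["position"],d/np.linalg.norm(d)
def atz(n,u,v,z):
    p,d=ray(n,u,v); return p+d*(z-p[2])/d[2]
def tri(a,b):
    (p,d),(q,e)=ray("top",*a),ray("side",*b)
    s=np.linalg.lstsq(np.c_[d,-e],q-p,rcond=None)[0]; A,B=p+s[0]*d,q+s[1]*e
    return (A+B)/2,np.linalg.norm(A-B)
def proj(n,P):
    c=C[n]; f=200/np.tan(np.radians(c["fovy"]/2)); x=R.from_quat(c["attitude"]).inv().apply(np.asarray(P,float)-c["position"])
    return c["cx"]+f*x[0]/-x[2], c["cy"]-f*x[1]/-x[2]
T=lambda x,y:((x+.5)/3+189.5,(y+.5)/3+109.5)
S=lambda x,y:((x+.5)/2.6+219.5,(y+.5)/2.6+109.5)
E
python3 - <<'E'
from h import *
np.set_printoptions(precision=1,suppress=True)
for n,a,b,z in(("button",(662,266),(348,59),104),("bar",(420,147),(196,192),78),("knob",(76,322),(322,487),64)):
    print(n,*tri(T(*a),S(*b)),"top",atz("top",*T(*a),z),"side",atz("side",*S(*b),z))
def quad(nm,pts,z):
    P=np.array([atz("top",*T(*p),z)[:2] for p in pts]); print(nm,P.tolist(),"sides",np.linalg.norm(P-np.roll(P,-1,0),axis=1),"c",P.mean(0))
quad("key",[(86,217),(151,236),(113,356),(48,339)],17)
quad("bigkey",[(232,274),(323,266),(336,435),(245,443)],17)
quad("meter",[(347,69),(495,69),(494,180),(347,180)],54)
quad("supply",[(600,178),(724,154),(755,290),(626,318)],80)
print("cap",atz("top",*T(142,180),61),"weight",atz("top",*T(422,33),42))
E
```

```text
button [ 462.5 -248.1  103.7] 0.5610233548925968 top [ 462.7 -248.   104. ] side [ 462.2 -247.5  104. ]
bar [584.4 -21.4  76.7] 0.7878078925500818 top [584.5 -21.3  78. ] side [583.6 -19.6  78. ]
knob [419.9 313.5  66.3] 2.035852171196654 top [419. 314.  64.] side [421.  311.6  64. ]
key [[528.0499410561529, 316.06555607038695], [507.89891196334725, 250.27202926977543], [387.2685463074823, 287.49888613667014], [405.1010752521444, 352.6631716450178]] sides [ 68.8 126.2  67.6 128.3] c [457.1 301.6]
bigkey [[468.31378444401867, 168.46819597427185], [475.32233449146224, 76.6558459282929], [305.8369550736676, 64.9264326797844], [299.1426750407695, 155.5564034108789]] sides [ 92.1 169.9  90.9 169.7] c [387.2 116.4]
meter [[668.8815553114903, 49.64782114986515], [667.3354683599443, -98.15651099190279], [555.1580851138656, -94.83759048737244], [556.8083933866366, 50.669287284011894]] sides [147.8 112.2 145.5 112.1] c [612.  -23.2]
supply [[551.6717584203956, -195.6688411154624], [573.9550331166689, -317.3398803321875], [440.75360866612925, -342.1402834190431], [415.2961332396627, -216.7397888860548]] sides [123.7 135.5 128.  138. ] c [ 495.4 -268. ]
cap [557.9 251.8  61. ] weight [708.3 -26.2  42. ]
```

The points agree: both cameras match to about 2 mm, and the small key's base measures about 69 x 127 mm, so it is the right one. Now I'll shut the fingers and move above the button.

Request:
apply_moves(
  increments=[
    [0.644,-0.574,0,0,0,0,1],
    [0.644,-0.574,0,0,0,0,1],
    [0.644,-0.574,0,0,0,0,1],
    [0.644,-0.574,0,0,0,0,1],
    [0.644,-0.574,0,0,0,0,1],
    [0.644,-0.574,0,0,0,0,1],
    [0.644,-0.574,0,0,0,0,1],
    [0.644,-0.574,0,0,0,0,1],
    [0.644,-0.574,0,0,0,0,1],
    [0.644,-0.574,0,0,0,0,1],
    [0.644,-0.574,0,0,0,0,1],
    [0.644,-0.574,0,0,0,0,1],
    [0,0,0.5,0,0,0,1],
    [0,0,0.5,0,0,0,1],
    [0,0,0.5,0,0,0,1],
    [0,0,0,0,0,0,1],
    [0,0,0,0,0,0,1],
    [0,0,0,0,0,0,1],
  ],
)

```text
time_s: 1.9
eef_pos: [463.1, -248.7, 168.9]
ee_rot: [0.975, 0.222, 0.0, 0.0]
ft_force: [0.5, 0.8, -0.3]
finger_gap: 0.4
```

```bash
python3 - <<'E'
from rig import get_image,manip
from h import *
import cv2
s=get_image("side")
p=manip.sense()["eef_pos"]; print(p,"tip px",proj("side",p-[0,0,14]),"button px",proj("side",[462,-248,104]))
cv2.imwrite("pics/s1.png",cv2.resize(s[20:200,250:430,::-1],None,fx=3,fy=3,interpolation=cv2.INTER_CUBIC))
E
```

```text
[ 463.18597554 -248.70376123  168.98180025] tip px (np.float64(354.07470712990823), np.float64(115.99333964406908)) button px (np.float64(353.6164064311962), np.float64(132.29553627301266))
```

View pics/s1.png

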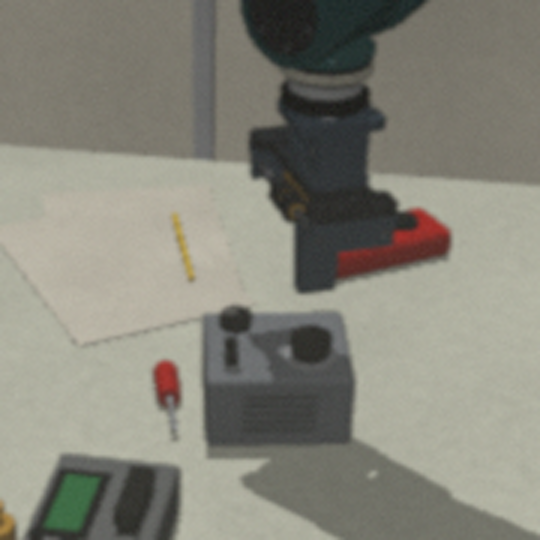

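The side view shows the shut fingertips at about (355,116) px, directly above the button at (354,132), as projected. Now I'll press gently.

Request:
apply_moves(
  increments=[
    [0,0,0.25,0,0,0,1],
    [0,0,0.25,0,0,0,1],
    [0,0,0.25,0,0,0,1],
    [0,0,0.25,0,0,0,1],
    [0,0,0.1,0,0,0,1],
    [0,0,0.1,0,0,0,1],
    [0,0,0.05,0,0,0,1],
    [0,0,0.05,0,0,0,1],
    [0,0,0.05,0,0,0,1],
    [0,0,0.05,0,0,0,1],
    [0,0,0.05,0,0,0,1],
    [0,0,0.05,0,0,0,1],
    [0,0,0,0,0,0,1],
    [0,0,0,0,0,0,1],
    [0,0,0,0,0,0,1],
  ],
)

```text
time_s: 3.45
eef_pos: [462.7, -248.4, 108.0]
ee_rot: [0.975, 0.223, 0.0, 0.0]
ft_force: [-1.2, 0.9, 3.3]
finger_gap: 0.4
```

Request:
apply_moves(
  increments=[
    [0,0,0.05,0,0,0,1],
    [0,0,0,0,0,0,1],
    [0,0,0,0,0,0,1],
    [0,0,0,0,0,0,1],
  ],
)

```text
time_s: 3.85
eef_pos: [462.8, -248.4, 106.0]
ee_rot: [0.975, 0.223, 0.0, 0.0]
ft_force: [-1.4, 1.6, 6.7]
finger_gap: 0.2
```

The force is rising past 3 N, so the button is fully down. Lifting and crossing to the knob, with a detour in x to stay in reach.

Request:
apply_moves(
  increments=[
    [0,0,-0.2,0,0,0,1],
    [0,0,-0.8,0,0,0,1],
    [0,0,-0.8,0,0,0,1],
    [0,0,-0.7,0,0,0,1],
    [0.663,-0.743,0,0,0,0,1],
    [0.663,-0.743,0,0,0,0,1],
    [0.663,-0.743,0,0,0,0,1],
    [0.663,-0.743,0,0,0,0,1],
    [0.663,-0.743,0,0,0,0,1],
    [0.663,-0.743,0,0,0,0,1],
    [0.663,-0.743,0,0,0,0,1],
  ],
)

```text
time_s: 4.95
eef_pos: [539.9, 21.3, 206.4]
ee_rot: [0.975, 0.223, 0.0, 0.0]
ft_force: [1.1, -1.1, 0.0]
finger_gap: 0.2
```

Request:
apply_moves(
  increments=[
    [0.048,-0.79,0,0,0,0,1],
    [0.048,-0.79,0,0,0,0,1],
    [0.048,-0.79,0,0,0,0,1],
    [0.048,-0.79,0,0,0,0,1],
    [0.048,-0.79,0,0,0,0,1],
    [0.048,-0.79,0,0,0,0,1],
    [0.048,-0.79,0,0,0,0,1],
    [0.048,-0.79,0,0,0,0,1],
    [0.048,-0.79,0,0,0,0,1],
    [0.048,-0.79,0,0,0,0,1],
    [0,0,0.5,0,0,0,1],
    [0,0,0.5,0,0,0,1],
    [0,0,0.5,0,0,0,1],
    [0,0,0,0,0,0,1],
    [0,0,0,0,0,0,1],
    [0,0,0,0,0,0,1],
  ],
)

```text
time_s: 6.55
eef_pos: [420.5, 313.0, 147.1]
ee_rot: [0.975, 0.222, 0.001, -0.0]
ft_force: [1.2, 0.8, 0.2]
finger_gap: 0.5
```

```bash
python3 - <<'E'
from rig import get_image,manip
from h import *
import cv2
s=get_image("side")
p=manip.sense()["eef_pos"]; print(p,"tip px",proj("side",p-[0,0,14]),"knob px",proj("side",[419.5,313.3,64]))
cv2.imwrite("pics/s2.png",cv2.resize(s[100:340,230:430,::-1],None,fx=2.5,fy=2.5,interpolation=cv2.INTER_CUBIC))
E
```

```text
[420.45765427 313.00214639 147.13156132] tip px (np.float64(345.0049800962602), np.float64(273.1180038324439)) knob px (np.float64(344.2108594425891), np.float64(297.78013078829315))
```

View pics/s2.png

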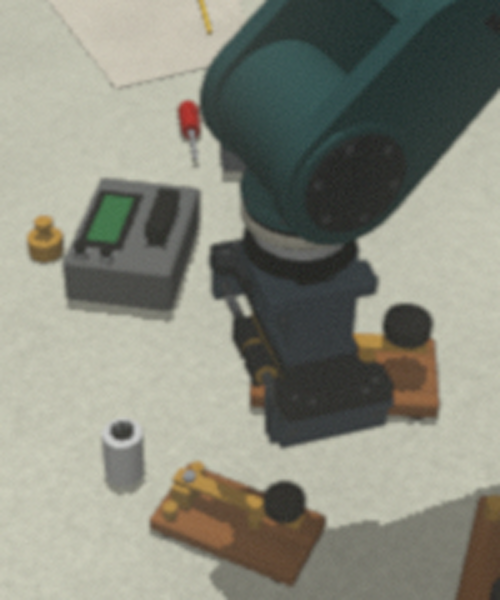

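The side view matches the predicted geometry. The gripper body hides the tip, but its lower edge is centred near (335,431) in the crop, as expected above the knob at (285,500). Nothing has been disturbed. Now I'll tap.

Request:
apply_moves(
  increments=[
    [0,0,0.25,0,0,0,1],
    [0,0,0.25,0,0,0,1],
    [0,0,0.25,0,0,0,1],
    [0,0,0.25,0,0,0,1],
    [0,0,0.25,0,0,0,1],
    [0,0,0.2,0,0,0,1],
    [0,0,0.1,0,0,0,1],
    [0,0,0.1,0,0,0,1],
    [0,0,0.05,0,0,0,1],
    [0,0,0.05,0,0,0,1],
    [0,0,0.05,0,0,0,1],
    [0,0,0.05,0,0,0,1],
    [0,0,0.05,0,0,0,1],
    [0,0,0.05,0,0,0,1],
    [0,0,0,0,0,0,1],
    [0,0,0,0,0,0,1],
    [0,0,0,0,0,0,1],
  ],
)

```text
time_s: 8.3
eef_pos: [419.8, 312.9, 68.2]
ee_rot: [0.975, 0.223, -0.0, -0.0]
ft_force: [-5.2, 1.5, 6.9]
finger_gap: 0.6
```

Contact is clear at about 9.8 mm and 7 N. Releasing, then looking to confirm the spring-back and the base position.

Request:
apply_moves(
  increments=[
    [0,0,-0.1,0,0,0,1],
    [0,0,-0.1,0,0,0,1],
    [0,0,-0.2,0,0,0,1],
    [0,0,-0.5,0,0,0,1],
    [0,0,-0.8,0,0,0,1],
    [0,0,-0.8,0,0,0,1],
    [0,0,-0.8,0,0,0,1],
    [-0.048,0.79,0,0,0,0,1],
    [-0.048,0.79,0,0,0,0,1],
    [-0.048,0.79,0,0,0,0,1],
    [-0.048,0.79,0,0,0,0,1],
    [-0.048,0.79,0,0,0,0,1],
    [-0.048,0.79,0,0,0,0,1],
    [-0.048,0.79,0,0,0,0,1],
    [-0.048,0.79,0,0,0,0,1],
    [0,0,0,0,0,0,1],
    [0,0,0,0,0,0,1],
  ],
)

```text
time_s: 10.0
eef_pos: [515.5, 77.9, 200.1]
ee_rot: [0.975, 0.222, -0.0, -0.0]
ft_force: [-1.0, -0.4, -0.2]
finger_gap: 0.7
```

```bash
python3 - <<'E'
from rig import get_image,manip
import cv2
s=get_image("side"); print(manip.sense()["eef_pos"])
a=cv2.imread("pics/side0.png")[190:340,250:430]; b=s[190:340,250:430,::-1]
import numpy as np
cv2.imwrite("pics/s3.png",cv2.resize(np.hstack([a,b]),None,fx=2.2,fy=2.2,interpolation=cv2.INTER_CUBIC))
E
```

```text
[515.37108837  78.46881129 200.03429512]
```

View pics/s3.png

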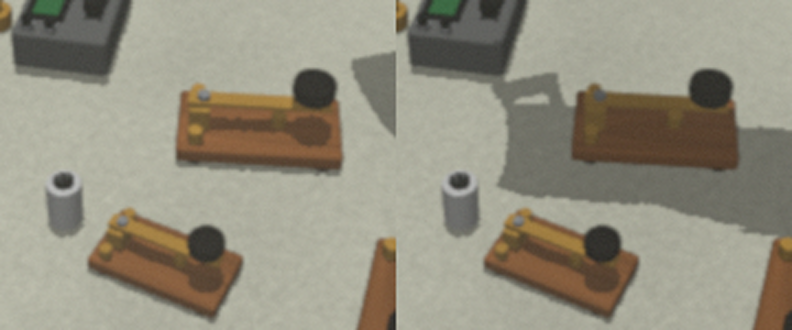

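Before and after look identical: the knob is up at about (602,243), and neither the base nor the capacitor has moved. On to the bar key.

Request:
apply_moves(
  increments=[
    [0.112,0.748,0,0,0,0,1],
    [0.112,0.748,0,0,0,0,1],
    [0.112,0.748,0,0,0,0,1],
    [0.112,0.748,0,0,0,0,1],
    [0,0,0.5,0,0,0,1],
    [0,0,0.5,0,0,0,1],
    [0,0,0.5,0,0,0,1],
    [0,0,0.5,0,0,0,1],
    [0,0,0,0,0,0,1],
    [0,0,0,0,0,0,1],
    [0,0,0,0,0,0,1],
  ],
)

```text
time_s: 11.15
eef_pos: [584.3, -21.4, 121.1]
ee_rot: [0.975, 0.223, 0.001, 0.0]
ft_force: [0.3, -0.2, 0.3]
finger_gap: 0.6
```

Request:
apply_moves(
  increments=[
    [0,0,0.25,0,0,0,1],
    [0,0,0.25,0,0,0,1],
    [0,0,0.1,0,0,0,1],
    [0,0,0.1,0,0,0,1],
    [0,0,0.05,0,0,0,1],
    [0,0,0.05,0,0,0,1],
    [0,0,0.05,0,0,0,1],
    [0,0,0.05,0,0,0,1],
    [0,0,0.05,0,0,0,1],
    [0,0,0.05,0,0,0,1],
    [0,0,0,0,0,0,1],
    [0,0,0,0,0,0,1],
    [0,0,0,0,0,0,1],
  ],
)

```text
time_s: 12.45
eef_pos: [583.8, -21.8, 80.0]
ee_rot: [0.975, 0.223, 0.0, 0.0]
ft_force: [-3.2, -0.8, 6.1]
finger_gap: 0.2
```

The bar bottomed at 12 mm with 6 N. Lifting clear and moving aside for a final look.

Request:
apply_moves(
  increments=[
    [0,0,-0.1,0,0,0,1],
    [0,0,-0.2,0,0,0,1],
    [0,0,-0.8,0,0,0,1],
    [0,0,-0.8,0,0,0,1],
    [0,0,-0.8,0,0,0,1],
    [0,0,-0.8,0,0,0,1],
    [-0.3,-0.7,0,0,0,0,1],
    [-0.3,-0.7,0,0,0,0,1],
    [-0.3,-0.7,0,0,0,0,1],
    [-0.3,-0.7,0,0,0,0,1],
    [-0.3,-0.7,0,0,0,0,1],
    [0,0,0,0,0,0,1],
    [0,0,0,0,0,0,1],
    [0,0,0,0,0,0,1],
  ],
)

```text
time_s: 13.85
eef_pos: [469.8, 78.0, 220.4]
ee_rot: [0.975, 0.222, 0.0, 0.0]
ft_force: [0.1, 0.5, -1.0]
finger_gap: 0.6
```

```bash
python3 - <<'E'
from rig import get_image
import cv2,numpy as np
s=get_image("side")
a=cv2.imread("pics/side0.png")[110:340,230:410]; b=s[110:340,230:410,::-1]
cv2.imwrite("pics/s4.png",cv2.resize(np.hstack([a,b]),None,fx=2.2,fy=2.2,interpolation=cv2.INTER_CUBIC))
E
```

```text
(no output)
```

View pics/s4.png

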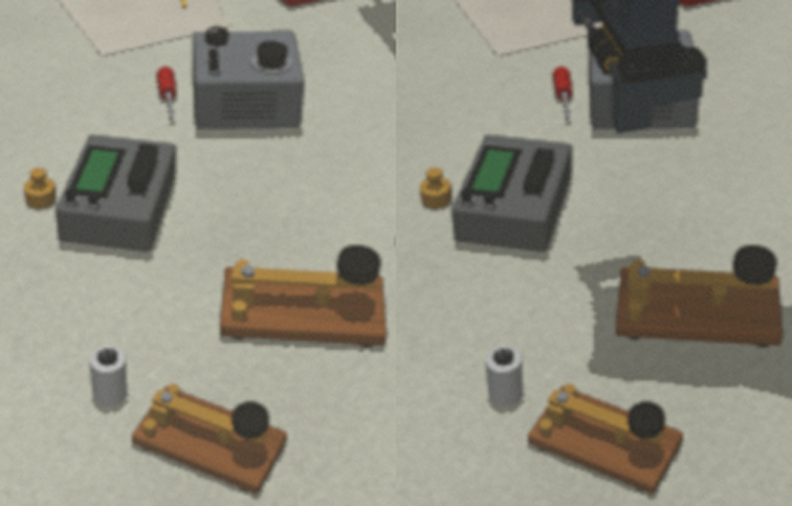

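The bar is visibly lower: its top edge is at row 148, where it was 142. The key is up, and all the loose items are where they were. The arm hides the button here, but its force reading showed it bottomed.

```bash
python3 -c "
from rig import ticket
print(ticket.finish_job())"
```

```text
the job is handed in; nothing more can be done
None
```

I did all three presses in order with the fingertips shut, and the job was handed in at about 14 s of the 64 s allowed. `finish_job` gives no verdict, so I don't know the official result.

| Step | How far pressed | Vertical force reading at end of press | Check afterwards |
|---|---|---|---|
| Supply button | about 12 mm | 6.7 N and rising, so at the bottom | Not seen: the arm hid it in the last picture |
| Tapping key knob (smallest key) | about 10 mm | 6.9 N, plus about 5 N sideways | Sprang back up; base shows no movement |
| Meter bar key | about 12 mm | 6.1 N, so at the bottom | Visibly lower in the last picture |

- **Loose items:** the capacitor, weight and screwdriver look upright and unmoved when the last picture is compared with the first.
- **Robot:** it finished clear of everything, about 200 mm above the bench.
- **Disagreement:** the knob force was a little higher than the 5 N or so expected at that depth. The sideways force suggests friction as the knob moved on its arc.

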